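Fetch the seal stamp from the spring-lid case

TASK

Press the red button catch on the sloping lid of the wooden case and keep steadying the sprung lid as it rises, so that it opens fully without flying up. Then take the wooden seal stamp out from under the open lid, stand it upright, gently, wholly on the square dark wooden board (the bat), and let go; the lid stays open.

Things in the scene. Friction and masses are not known exactly. Their poses are not given: they have to be found in the camera images.
- case: Wooden case fixed to the worktop, 120 mm deep (its x), 190 wide (its y); origin at the centre of its underside, its front (-x) looks mostly to the robot's left. Walls 8 mm, inner floor 8 mm up, inside 104 x 174 mm. Front wall 55 mm high, back wall 119; the side walls slope between them, as does the shut lid (30 degrees, low in front). A needle tool lies along the back inside.
- case_hinge (a point): middle of the lid's hinge axis, at case x +60 mm, height 125 mm; the axis runs along the case's y; point axes as the case's
- case_lid (a joint): Lid angle, rad: 0 shut, 1.50 fully open at its stop, leaning 34 degrees from vertical over the inside, so that only a gripper leaning out over the case's front by 30 to 45 degrees fits under it. Wood, 190 mm wide, reaches 174 mm from the hinge. Sprung to open: about 6 N at the button when shut, 3 N when open. Let go, it flies open; held by a finger on button or outer face, it follows the finger.
- catch (a joint): rocker catch in the lid, rad: 0 latched, 0.27 pressed to its stop; from about 0.15 (4 mm at the button) the lid is free. That takes about 3 to 4 N on the button; the freed lid then pushes up with about 6 N. Springs back.
- button_top (a point): Centre of the slightly domed top of the red round button, 29 mm across, 10 mm proud of the lid; 136 mm from the hinge axis, 19 mm above the lid plane through that axis. z points out of the lid (shut: 30 degrees from vertical, to the case's front), x up the slope to the hinge. Rides on the lid; sinks 6.5 mm when pressed. Press and follow it with closed fingertips.
- lid_edge (a point): middle of the lid's front edge, upper face, 174 mm from the hinge axis. Moves with the lid.
- stamp: Brown wooden seal stamp, a waisted round post 34 mm wide and 61 mm high, about 60 g, standing loose on the floor of the case near its middle; origin at the centre of its underside, z up its axis. Can be gripped near its upper end by fingers closing along the case's y.
- wood_bat: Loose square board of dark wood, 140 x 140 x 12 mm, lying on the worktop to the left of the case, nearer to or farther from the robot; origin at the centre of its underside, x and y along its edges.
- bat_top (a point): centre of the bat's upper face; axes as the bat's

How it is judged:
On the way, in this order (a step that is already met when the one before it is completed fails the run):
1. the catch has been pressed and the lid stands fully open (value of joint case_lid above 1.42 rad), for 0.2 s.
2. the stamp is lifted clear of the case (z of stamp in the frame of case above 0.06 m), for 0.1 s.
At the end, for the whole second after the job is handed in: The lid is open (over 1.42 rad); the stamp stands upright (within 0.1 rad) and at rest on the bat, its whole foot on the board (centre within 54 mm of the bat's centre along each edge direction), the bat flat on the worktop (value of joint case_lid above 1.42 rad and x of stamp in the frame of bat_top between -0.054 and 0.054 m and y of stamp in the frame of bat_top between -0.054 and 0.054 m and z of stamp in the frame of bat_top between -0.004 and 0.004 m and angle between the z axis of stamp and the z axis of wood_bat, either way round below 0.1 rad and angle between stamp's own z axis and vertical below 0.15 rad and height (world z) of bat_top below 0.017 m and linear speed of stamp below 0.02 m/s); the robot touches nothing.
It fails at once if the lid flies up (faster than 3 rad/s) (velocity of joint case_lid above 3 rad/s).
It fails at once if the stamp is dropped onto the bat instead of being set down (horizontal distance between stamp and bat_top below 0.08 m and z of stamp in the frame of bat_top above 0.012 m and contact force between stamp and the fingers below 0.05 N and linear speed of stamp above 0.35 m/s).
It also fails if it takes over 72 s, if anything falls off the work surface, if the arm or the gripper's body presses on something with over 40 N, if the wrist force passes 120 N, or if a joint passes its speed limit or range.

ROBOT

A 6-joint arm with a two-finger parallel gripper is mounted at the origin on a cart in front of the work surface, level with it; the furniture and walls round the work are solid. World frame = base frame: x ahead of the robot, y to its left, z up, the work surface at z = 0. Lengths are in m, angles in rad, forces in N, time in s.
With the tool pointing down it reaches from about 0.425 to 0.95 m from the base axis. Payload 3.5 kg.
Tool frame: the origin (TCP) lies at the very end of the fingers, on their centre line; the grasp point (between the pads) lies 19 mm behind it; z points along the fingers, y is the line along which they close (so a half turn about z gives the same grasp; the last joint's range is limited). The gripper opens to 85 mm and grips with 20 to 120 N. Pads are 22 mm wide; open, the fingers measure 114 mm over their backs; the gripper's body (76 mm by 85 mm) begins 54 mm behind the grasp point. The pads swing forward as they close: fully open they stand 13 mm farther back than shut.
Start: joints at [1.035, 0.286, 1.577, -0, 1.279, -0.15], TCP at [0.254, 0.625, 0.231] pointing down, gripper open.
Joint ranges: [-2.77, 2.77], [-0.9, 2.22], [0.21, 2.48], [-1.53, 4.67], [0.24, 2.81], [-2.84, 2.84]. Speed limits (rad/s): [2.79, 2.79, 3.14, 3.14, 3.14, 3.14].

INTERFACE

Orientations are given as a unit quaternion [x, y, z, w].
In Python, from plant import get_state, read_camera, sign_off, recognise gives the robot as it stands.
- The arm moves only by the tool arm_command, never from a script. Its argument "steps" is a list of rows, each an object with "translation": the shift along the tool's x, y, z scaled (see below), a list of three; "twist": the turn, a rotation vector about the tool's x, y, z scaled (see below), a list of three; "fingers": the opening, from -1 (shut) to 1 (fully open). In form: [{"translation": [x, y, z], "twist": [rx, ry, rz], "fingers": fingers}, ...]. A call has 1 to 5 rows; each row is the pose to reach, as a shift and turn from the pose commanded when the call began, along the tool's axes at that moment; what a row does not reach only later rows make up. The controller multiplies each number of a shift by 75 cm and each number of a turn by 60 degrees. A row lasts 1/8 s, in which the tool goes at most 62.5 mm and 10.7 degrees, less where a joint would pass 70% of its speed; a pose out of reach is approached as far as the arm can. A call with a number of a shift or a turn outside -1 to 1 is refused whole. A call with a gripper value outside its range is refused whole. The fingers move at their own pace and stop on an object; "grip_force" is the grip in N (left out, the last holds). Time passes only in rows, so rows that repeat a pose let the fingers close. It gives the time, the measured TCP pose, the force, the opening and the grip force at its end, in the units of the state.
- get_state(): the state, without advancing time (a new reading comes with each control period).
- read_camera(name): name is "scene" or "top" or "wrist"; returns a dict with "pixels" (480x640x3 uint8, red, green, blue), "K" (3x3 intrinsics, pixels), "k1" (the pictures are not rectified: a ray, as slopes to the right and down, at radius r is drawn at 1 + k1 r^2 times it, then the intrinsics apply), "R" (3x3) and "t" (3): a world point X has camera coordinates R X + t; the wrist camera has in their place "T_tool_cam" (4x4, takes a point from camera to tool coordinates, whose origin is the TCP and whose axes are the flange's). Camera axes: x right, y down, z forward; pixel columns grow to the right and rows downward; lengths in m; the calibration is good to about 2 mm. A picture is of the moment at which its call begins: read the wrist's pose just before it. There is no depth.
- sign_off(): hands the job in; it is judged then, once.
Trained networks look in a picture, given as the dict that the camera call returned (one of the last four; its "shot" number tells which), for a name from the list of things; names that differ only in an ending like _2 or _b are one class to them, and where a whole thing is asked for, a point or a joint stands for the part that bears it (a point fixed in the world has none). Each returns a list of dicts, best first, with "conf" (0 to 1); they miss things now and then, are a little off and sometimes report something else, mostly with a low value. They report only what shows in the picture. A call takes as long as a camera call.
- recognise(picture, query): "point" ([row, column] in pixels, amid what is visible of it).
The state is a dict: "time": time; "qpos": joint angles; "dq": joint speeds; "joint_efforts": joint torques, N m; "eef_pos": TCP position; "tcp_rot": TCP orientation; "contact_force": force on the tool from outside, world axes, zero at the start; "wrist_torque": the same for the moment, N m; "opening": opening from 0.0 (shut) to 1.0 (fully open); "finger_force": force on a finger pad.
Only numpy, scipy, OpenCV 4.12 (cv2) and the standard library are available. Lean on these libraries where they do the work, as an engineer would, in place of code of your own. Each camera call takes 0.05 s, during which the arm holds its last target. There are 200 camera calls.

## Working session

There is one attempt and no reset: what is moved stays moved. The work goes in short steps, Python scripts to look and compute and a tool call to move; the robot and the scene stay as the last step left them, time stands still between calls to the robot, and variables do not carry over. Pictures are saved under pics/ and viewed, at most 13 in all, crops included, and the job is handed in when it is done.

Besides the shell and the picture viewer there is one more tool, called as a command line: name --argument value ..., lists and objects as JSON in quotes. arm_command: Moves the arm, as the interface text tells. Shifts and turns lie within -1 to 1; 1 stands for 75 cm of shift or 60 degrees of turn. Its arguments: {"type":"object","properties":{"steps":{"type":"array"},"grip_force":{"type":"number"}},"required":["steps"]}

```bash
mkdir -p pics; ls
python3 - <<'E'
from plant import *
import cv2
s=get_state();print(s)
for n in ["scene","top"]:
    p=read_camera(n);cv2.imwrite(f"pics/{n}0.png",p["pixels"][:,:,::-1])
    print(n,p["K"],p["k1"],p["R"],p["t"])
    for q in ["case","button_top","lid_edge","wood_bat","stamp","case_hinge"]:
        print(q,[(d["point"],round(d["conf"],2)) for d in recognise(p,q)][:2])
p=read_camera("wrist");print(p["T_tool_cam"],p["K"],p["k1"])
E
```

```text
pics
{'time': 0.0, 'qpos': array([ 1.03499265e+00,  2.87173096e-01,  1.57816346e+00,  8.15476550e-06,
        1.27857383e+00, -1.49995825e-01]), 'dq': array([-0.00030697,  0.00083774, -0.00115028,  0.00114198, -0.0007452 ,
        0.0019882 ]), 'joint_efforts': array([-3.63768131e-04, -4.05972505e+01, -2.92626518e+01, -7.78318372e-05,
        5.69152005e-03, -3.32128378e-07]), 'eef_pos': array([0.25364313, 0.62483647, 0.22994954]), 'tcp_rot': array([ 1.91710793e-01,  9.81450778e-01, -1.09008906e-03, -3.93309321e-04]), 'contact_force': array([ 0.45402261,  0.88861645, -0.29402108]), 'wrist_torque': array([ 0.00197272, -0.09470629,  0.01804472]), 'finger_force': 0.0, 'opening': 1.0023570108024473}
scene [[548.60040383   0.         309.11274228]
 [  0.         548.60040383 245.56776706]
 [  0.           0.           1.        ]] -0.1444049212258148 [[ 0.77335571 -0.63350145  0.02443078]
 [-0.34992812 -0.45867929 -0.81680085]
 [ 0.52865041  0.62312858 -0.57640222]] [-0.36435235  0.3023081   0.59944081]
case [([278.0, 378.9], 0.75), ([254.9, 378.2], 0.39)]
button_top [([247.0, 356.6], 0.5
[... 401 characters left out ...]
6036178e-01 -1.60971905e-03 -9.74117578e-01]] [0.06929952 0.53962557 1.06024679]
case [([209.7, 352.8], 0.72), ([208.6, 327.3], 0.39)]
button_top [([208.3, 325.6], 0.65)]
lid_edge [([209.1, 353.9], 0.86)]
wood_bat [([299.1, 223.2], 0.91)]
stamp []
case_hinge [([209.6, 359.7], 0.63)]
[[-1.15753967e-03 -9.48245659e-01 -3.17535559e-01  8.03567711e-02]
 [ 9.99999283e-01 -1.19518344e-03 -7.62476460e-05  6.48187723e-04]
 [-3.07211741e-04 -3.17535419e-01  9.48246362e-01 -1.41667042e-01]
 [ 0.00000000e+00  0.00000000e+00  0.00000000e+00  1.00000000e+00]] [[395.39042582   0.         320.05370719]
 [  0.         395.39042582 240.11054139]
 [  0.           0.           1.        ]] 0.013035999146324698
```

View pics/top0.png

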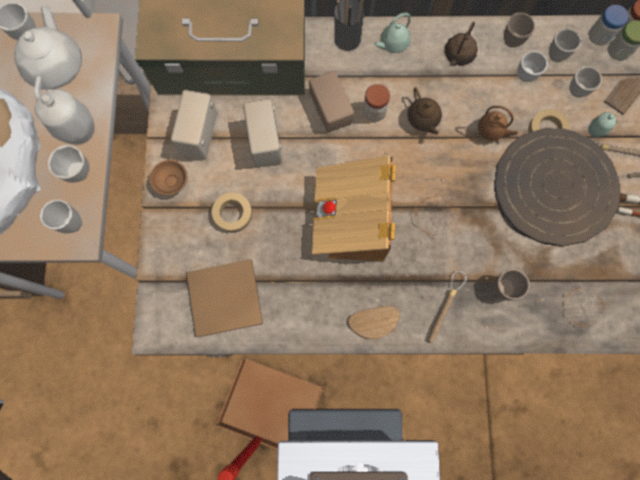

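View pics/scene0.png

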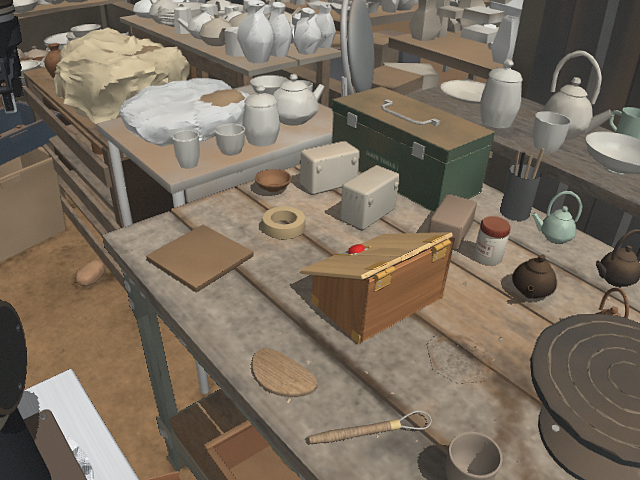

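The views show the case with the shut lid: button at about (327,208) in top and (357,248) in scene, hinge side to the right. The bat is at about (224,298) in top. Next I'll take enlarged crops for the corner positions.

Run:
```python
import cv2,numpy as np
a=cv2.imread("pics/top0.png");b=cv2.imread("pics/scene0.png")
A=cv2.resize(a[140:270,300:410],None,fx=3.6,fy=3.6,interpolation=cv2.INTER_CUBIC)
B=cv2.resize(b[225:345,295:460],None,fx=3.6,fy=3.6,interpolation=cv2.INTER_CUBIC)
im=np.zeros((600,800,3),np.uint8)
A=A[:468,:396];im[:A.shape[0],:A.shape[1]]=A
B=cv2.resize(b[225:345,295:460],None,fx=2.4,fy=2.4,interpolation=cv2.INTER_CUBIC)
im[:B.shape[0],400:400+B.shape[1]]=B
C=cv2.resize(a[250:345,175:275],None,fx=2.8,fy=2.8,interpolation=cv2.INTER_CUBIC)
im[300:300+C.shape[0],400:400+C.shape[1]]=C
cv2.imwrite("pics/crop0.png",im)
for n,i in(("top",a),("scene",b)):
    h=cv2.cvtColor(i,cv2.COLOR_BGR2HSV);m=((h[...,0]<8)|(h[...,0]>172))&(h[...,1]>190)&(h[...,2]>110)
    m[:150]=0;m[275:]=0;m[:,:300]=0;m[:,420:]=0
    y,x=np.nonzero(m);print(n,x.mean(),y.mean(),len(x),x.min(),x.max(),y.min(),y.max())
```

```text
top 329.04395604395603 206.8131868131868 91 324 334 201 212
scene 356.3298969072165 248.53608247422682 97 349 363 245 252
```

View pics/crop0.png

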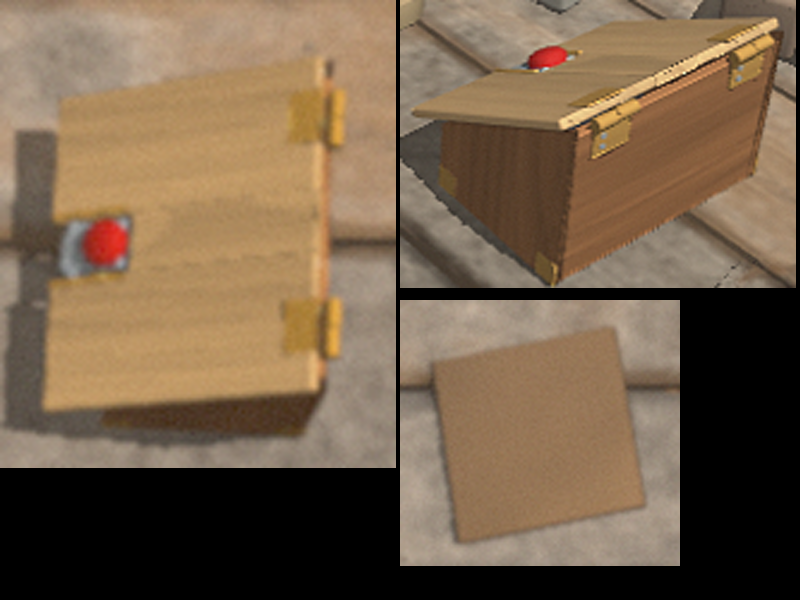

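The crop gives the lid's front corners, the bat's corners and the case's base corners. I'll fit the poses from these.

```bash
cat > h.py <<'E'
import numpy as np, cv2, json
from scipy.spatial.transform import Rotation as Ro
from plant import *
def proj(c,X):
    R,t=np.array(c["R"]),np.array(c["t"]);p=np.atleast_2d(X)@R.T+t;s=p[:,:2]/p[:,2:]
    s=s*(1+c["k1"]*(s**2).sum(1,keepdims=True));K=np.array(c["K"]);return s*[K[0,0],K[1,1]]+K[:2,2]
def ray(c,uv,R=None,t=None):
    K=np.array(c["K"]);d0=(np.array(uv)-K[:2,2])/[K[0,0],K[1,1]];d=d0.copy()
    for _ in range(20): d=d0/(1+c["k1"]*(d@d))
    R,t=np.array(c["R"]),np.array(c["t"]);return -R.T@t,R.T@np.r_[d,1]
def onz(c,uv,z):
    o,d=ray(c,uv);return o+d*(z-o[2])/d[2]
# case frame
def caseT():
    x,y,a=json.load(open("case.json"));return Ro.from_euler("z",a).as_matrix(),np.array([x,y,0.])
def lidpt(th,r,n,y=0):  # r from hinge down the lid, n above the lid plane (case coords)
    b=np.radians(210)-th
    return np.array([.06+r*np.cos(b)-n*np.sin(b)*-1*-1*-1*-1 if 0 else .06+r*np.cos(b)+n*np.cos(b-np.pi/2), y, .125+r*np.sin(b)+n*np.sin(b-np.pi/2)])
def toolR(tilt,C):  # tool leaning out over the case front by tilt (rad); tool y = case y, x = -case x when upright
    z=np.array([np.sin(tilt),0,-np.cos(tilt)]);y=np.array([0,1.,0]);x=np.cross(y,z)
    return C@np.stack([x,y,z],1)
def step(p,R,fing,s=None):
    s=s or get_state();R0=Ro.from_quat(s["tcp_rot"])
    tr=R0.inv().apply(p-s["eef_pos"])/.75;tw=(R0.inv()*Ro.from_matrix(R)).as_rotvec()/np.radians(60)
    return {"translation":np.round(tr,4).tolist(),"twist":np.round(tw,3).tolist(),"fingers":fing}
def poses(L,fing):
    s=get_state()
    for p,R in L: print(json.dumps(step(p,R,fing,s)))
E
python3 - <<'E'
from h import *
from scipy.optimize import least_squares
c={n:read_camera(n) for n in("top","scene")}
obs=[("top",lidpt(0,.174,.009,.095),(317.2,167.2)),("top",lidpt(0,.174,.009,-.095),(312.5,253.6)),
("top",lidpt(0,.136,.017),(329.3,207.3)),("scene",lidpt(0,.136,.016),(356.3,248.5)),
("scene",lidpt(0,.174,.009,-.095),(300.4,271.7)),("scene",[.06,-.095,0],(360,343.3)),("scene",[.06,.095,0],(447.1,296.7)),("top",[.06,-.095,0],(383.9,260.8))]
def f(v):
    C=Ro.from_euler("z",v[2]).as_matrix();t=[v[0],v[1],0]
    return np.concatenate([(proj(c[n],C@np.array(X)+t)-u).ravel() for n,X,u in obs])
r=least_squares(f,[.65,-.05,-1.57],loss="soft_l1");print(r.x,np.degrees(r.x[2]));print(r.fun.reshape(-1,2).round(1))
json.dump(r.x.tolist(),open("case.json","w"))
# button triangulated
o1,d1=ray(c["top"],(329.3,207.3));o2,d2=ray(c["scene"],(356.3,248.5))
a=np.linalg.lstsq(np.stack([d1,-d2],1),o2-o1,rcond=None)[0];print("button tri",o1+a[0]*d1,o2+a[1]*d2)
C,t=caseT();print("model button",C@lidpt(0,.136,.019)+t, "open",C@lidpt(1.5,.136,.019)+t)
B=np.array([onz(c["top"],u,.012) for u in[(186.8,272.5),(251.1,259.6),(262.1,323.2),(195.7,336.8)]])
print("bat",B.mean(0),np.linalg.norm(B-np.roll(B,1,0),axis=1),np.degrees(np.arctan2(*(B[0]-B[3])[1::-1])))
o1,d1=ray(c["top"],(224.1,298.3));print("bat proj in scene",proj(c["scene"],B.mean(0)))
E
```

```text
[ 0.6153919  -0.0096339  -1.61414106] -92.48347001556758
[[-0.2  0.3]
 [ 0.6 -0.1]
 [-0.5 -0.6]
 [ 0.4 -1.5]
 [ 0.1 -1.8]
 [-0.   1.3]
 [-3.6  0.7]
 [ 1.3 -0. ]]
button tri [0.61793317 0.05552881 0.06834857] [0.61738077 0.05593015 0.06817478]
model button [0.6183072  0.05758237 0.07345448] open [ 0.61541009 -0.0092145   0.24831443]
bat [0.4376628  0.27745956 0.012     ] [0.13735115 0.13838284 0.13772806 0.13916938] 10.799550229590226
bat proj in scene [[198.94532778 252.18292532]]
```

Run:
```python
from h import *
C,t=caseT();b=C@lidpt(0,.136,.019)+t;n=C@np.array([-.5,0,.866])
poses([(b+n*.12+[0,0,.05],toolR(np.radians(25),C))],-1)
```

```text
{"translation": [-0.7081, -0.4432, 0.0053], "twist": [0.256, -0.363, 1.153], "fingers": -1}
```

arm_command --steps '[{"translation":[-0.35,-0.22,0.0],"twist":[0.13,-0.18,0.58],"fingers":-1},{"translation":[-0.35,-0.22,0.0],"twist":[0.13,-0.18,0.58],"fingers":-1},{"translation":[-0.35,-0.22,0.0],"twist":[0.13,-0.18,0.58],"fingers":-1},{"translation":[-0.35,-0.22,0.0],"twist":[0.13,-0.18,0.58],"fingers":-1},{"translation":[-0.35,-0.22,0.0],"twist":[0.13,-0.18,0.58],"fingers":-1}]'

```text
time: 1.48
eef_pos: [0.4361, 0.3724, 0.2314]
tcp_rot: [0.474, 0.873, -0.083, 0.078]
contact_force: [0.3, 0.3, -0.2]
opening: 0.001
finger_force: 0.0
```

Run:
```python
from h import *
C,t=caseT();b=C@lidpt(0,.136,.019)+t;n=C@np.array([-.5,0,.866])
poses([(b+n*.07,toolR(np.radians(25),C))],-1)
s=get_state();print(s["eef_pos"],s["qpos"])
```

```text
{"translation": [-0.408, 0.0153, 0.2224], "twist": [0.125, -0.181, 0.574], "fingers": -1}
[0.4360569  0.3724251  0.23137112] [ 0.62294173  0.12892196  1.77273101 -0.22006065  1.32900832  0.11033747]
```

arm_command --steps '[{"translation":[-0.25,0.009,0.09],"twist":[0.125,-0.18,0.574],"fingers":-1},{"translation":[-0.408,0.0153,0.2],"twist":[0.125,-0.181,0.574],"fingers":-1},{"translation":[-0.408,0.0153,0.2224],"twist":[0.125,-0.181,0.574],"fingers":-1},{"translation":[-0.408,0.0153,0.2224],"twist":[0.125,-0.181,0.574],"fingers":-1},{"translation":[-0.408,0.0153,0.2224],"twist":[0.125,-0.181,0.574],"fingers":-1}]'

```text
time: 2.1
eef_pos: [0.6007, 0.1219, 0.1453]
tcp_rot: [0.705, 0.675, -0.156, 0.15]
contact_force: [0.0, -0.1, 0.0]
opening: 0.002
finger_force: 0.0
```

arm_command --steps '[{"translation":[0.0,0.0,0.0],"twist":[0.0,0.0,0.0],"fingers":-1},{"translation":[0.0,0.0,0.0],"twist":[0.0,0.0,0.0],"fingers":-1}]'

```text
time: 2.35
eef_pos: [0.5995, 0.1234, 0.1461]
tcp_rot: [0.705, 0.675, -0.156, 0.149]
contact_force: [1.0, 0.1, -0.3]
opening: -0.0
finger_force: 0.0
```

Run:
```python
from h import *
C,t=caseT();b=C@lidpt(0,.136,.019)+t;n=C@np.array([-.5,0,.866]);R=toolR(np.radians(25),C)
s=get_state();print(s["eef_pos"],b+n*.07,s["qpos"],s["contact_force"])
p=read_camera("wrist");T=np.array(p["T_tool_cam"]);Rw=Ro.from_quat(s["tcp_rot"]).as_matrix()
Rc=Rw@T[:3,:3];o=s["eef_pos"]+Rw@T[:3,3];c=dict(K=p["K"],k1=p["k1"],R=Rc.T,t=-Rc.T@o)
print("proj button",proj(c,b),proj(c,b-n*.003))
h=cv2.cvtColor(p["pixels"],cv2.COLOR_RGB2HSV);m=((h[...,0]<8)|(h[...,0]>172))&(h[...,1]>170)&(h[...,2]>80)
_,l,st,ce=cv2.connectedComponentsWithStats(m.astype(np.uint8));i=1+st[1:,4].argmax();print(st[i],ce[i])
im=p["pixels"][:,:,::-1].copy();cv2.imwrite("pics/w1.png",im)
poses([(b+n*.01,R),(b+n*.004,R)],-1)
```

```text
[0.59950238 0.12336359 0.14607857] [0.61982379 0.0925495  0.13407448] [ 0.20462467  0.32788305  1.73290688 -0.44876142  1.22973327  0.4330565 ] [ 0.9945558   0.11722712 -0.30687049]
proj button [[351.48135946 286.28848462]] [[351.1361216  284.71266322]]
[ 333  258   43   42 1404] [353.73575499 278.51139601]
{"translation": [-0.0371, 0.0289, 0.1121], "twist": [0.0, -0.001, 0.0], "fingers": -1}
{"translation": [-0.0378, 0.0289, 0.12], "twist": [0.0, -0.001, 0.0], "fingers": -1}
```

View pics/w1.png

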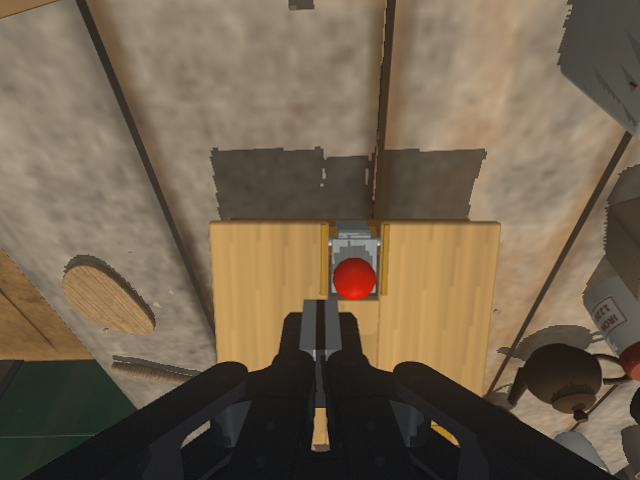

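The wrist view shows the red button at (354,278), within 2 mm of the model, with the fingertips 40 mm short of it and to the side. I'll approach the button now.

arm_command --steps '[{"translation":[-0.0371,0.0289,0.0],"twist":[0,0,0],"fingers":-1},{"translation":[-0.0371,0.0289,0.06],"twist":[0,0,0],"fingers":-1},{"translation":[-0.0371,0.0289,0.11],"twist":[0,0,0],"fingers":-1},{"translation":[-0.0371,0.0289,0.11],"twist":[0,0,0],"fingers":-1},{"translation":[-0.0371,0.0289,0.11],"twist":[0,0,0],"fingers":-1}]'

```text
time: 3.02
eef_pos: [0.6195, 0.0638, 0.085]
tcp_rot: [0.705, 0.676, -0.155, 0.15]
contact_force: [-0.1, -0.4, 0.2]
opening: 0.0
finger_force: 0.0
```

Run:
```python
from h import *
C,t=caseT();b=C@lidpt(0,.136,.019)+t;n=C@np.array([-.5,0,.866]);R=toolR(np.radians(25),C)
s=get_state();print(s["eef_pos"],b+n*.01,s["contact_force"],C.T@(s["eef_pos"]-b))
poses([(b+n*d,R) for d in(.004,0.001,-.002,-.005,-.008)],-1)
```

```text
[0.61952805 0.06382697 0.0850047 ] [0.61852386 0.06257767 0.08211448] [-0.13081875 -0.39432983  0.15292911] [-0.00629163  0.00094911  0.01155021]
{"translation": [-0.0006, -0.0013, 0.0122], "twist": [0.003, -0.001, 0.0], "fingers": -1}
{"translation": [-0.001, -0.0013, 0.0162], "twist": [0.003, -0.001, 0.0], "fingers": -1}
{"translation": [-0.0013, -0.0013, 0.0202], "twist": [0.003, -0.001, 0.0], "fingers": -1}
{"translation": [-0.0017, -0.0013, 0.0241], "twist": [0.003, -0.001, 0.0], "fingers": -1}
{"translation": [-0.002, -0.0013, 0.0281], "twist": [0.003, -0.001, 0.0], "fingers": -1}
```

arm_command --steps '[{"translation":[-0.0006,-0.0013,0.0122],"twist":[0,0,0],"fingers":-1},{"translation":[-0.001,-0.0013,0.0162],"twist":[0,0,0],"fingers":-1},{"translation":[-0.0013,-0.0013,0.0202],"twist":[0,0,0],"fingers":-1},{"translation":[-0.0017,-0.0013,0.0241],"twist":[0,0,0],"fingers":-1},{"translation":[-0.002,-0.0013,0.0275],"twist":[0,0,0],"fingers":-1}]'

```text
time: 3.65
eef_pos: [0.6185, 0.0532, 0.0688]
tcp_rot: [0.706, 0.674, -0.156, 0.15]
contact_force: [-6.6, 7.4, 19.3]
opening: 0.002
finger_force: 10.0
```

```bash
cat > fol.py <<'E'
from h import *
import sys
# follow: fingertip at button top sunk by d for lid angles
C,t=caseT()
def pose(th,d): return C@lidpt(th,.136,.019-d)+t, toolR(np.radians(25-65*max(th,0)/1.5),C)
s=get_state();q=C.T@(s["eef_pos"]-t)-[.06,0,.125]
print("tip in lid polar: r,ang over shut button", np.hypot(q[0],q[2]), (np.radians(210)-np.arctan2(.019,.136)) - np.arctan2(q[2],q[0])%(2*np.pi), "y",q[1], "F",s["contact_force"],"F.n",C.T@s["contact_force"], "q",s["qpos"].round(2))
d=float(sys.argv[1])
poses([pose(float(a),d) for a in sys.argv[2:]],-1)
E
python3 fol.py .006 .04 .1 .16 .22 .28
```

```text
tip in lid polar: r,ang over shut button 0.13515809880693017 -0.044409482884489204 y 0.00038816127728294773 F [-6.62070424  7.43652658 19.3472953 ] F.n [-7.14265915 -6.93671914 19.3472953 ] q [ 0.09  0.42  1.77 -0.5   1.07  0.41]
{"translation": [0.0017, -0.0005, -0.0075], "twist": [0.001, 0.028, -0.002], "fingers": -1}
{"translation": [0.0009, -0.0005, -0.0184], "twist": [0.001, 0.072, -0.002], "fingers": -1}
{"translation": [-0.0006, -0.0005, -0.0292], "twist": [0.001, 0.115, -0.002], "fingers": -1}
{"translation": [-0.0027, -0.0005, -0.0399], "twist": [0.001, 0.158, -0.002], "fingers": -1}
{"translation": [-0.0055, -0.0004, -0.0505], "twist": [0.002, 0.202, -0.002], "fingers": -1}
```

arm_command --steps '[{"translation":[0.0017,-0.0005,-0.0075],"twist":[0.0,0.028,0],"fingers":-1},{"translation":[0.0009,-0.0005,-0.0184],"twist":[0,0.072,0],"fingers":-1},{"translation":[-0.0006,-0.0005,-0.0292],"twist":[0,0.115,0],"fingers":-1},{"translation":[-0.0027,-0.0005,-0.0399],"twist":[0,0.158,0],"fingers":-1},{"translation":[-0.0055,-0.0004,-0.0505],"twist":[0,0.202,0],"fingers":-1}]'

```text
time: 4.28
eef_pos: [0.6188, 0.065, 0.103]
tcp_rot: [0.718, 0.687, -0.079, 0.078]
contact_force: [-0.0, 0.4, 4.6]
opening: 0.002
finger_force: 2.1
```

```bash
python3 fol.py .006 .36 .44 .52 .60 .68
```

```text
tip in lid polar: r,ang over shut button 0.13648934083552677 0.22312868557292465 y 0.00015336140521834897 F [-0.04124371  0.42703879  4.64726846] F.n [-0.42485056 -0.05970906  4.64726846] q [ 0.03  0.33  1.78 -0.26  1.06  0.2 ]
{"translation": [-0.0016, -0.0001, -0.0169], "twist": [0.003, 0.055, -0.001], "fingers": -1}
{"translation": [-0.0045, -0.0001, -0.0312], "twist": [0.003, 0.113, -0.001], "fingers": -1}
{"translation": [-0.0084, -0.0, -0.0452], "twist": [0.003, 0.171, -0.0], "fingers": -1}
{"translation": [-0.0134, 0.0, -0.0589], "twist": [0.003, 0.229, -0.0], "fingers": -1}
{"translation": [-0.0196, 0.0001, -0.0721], "twist": [0.003, 0.287, -0.0], "fingers": -1}
```

Force 4.6 N; the lid is following the finger.

arm_command --steps '[{"translation":[-0.0016,-0.0001,-0.0169],"twist":[0,0.055,0],"fingers":-1},{"translation":[-0.0045,-0.0001,-0.0312],"twist":[0,0.113,0],"fingers":-1},{"translation":[-0.0084,0,-0.0452],"twist":[0,0.171,0],"fingers":-1},{"translation":[-0.0134,0,-0.0589],"twist":[0,0.229,0],"fingers":-1},{"translation":[-0.0196,0,-0.0721],"twist":[0,0.287,0],"fingers":-1}]'

```text
time: 4.9
eef_pos: [0.6186, 0.0626, 0.1591]
tcp_rot: [0.722, 0.691, 0.03, -0.026]
contact_force: [1.0, 0.1, 3.4]
opening: 0.0
finger_force: 1.6
```

```bash
python3 fol.py .006 .74 .82 .90 .98 1.06
```

```text
tip in lid polar: r,ang over shut button 0.1365728724677483 0.6368060370666617 y 7.133194589482405e-05 F [0.97939796 0.12658551 3.3681457 ] F.n [-0.16890507  0.97299298  3.3681457 ] q [-0.09  0.23  1.78  0.09  1.13 -0.09]
{"translation": [-0.0021, -0.0001, -0.0107], "twist": [0.004, 0.042, -0.0], "fingers": -1}
{"translation": [-0.0061, -0.0, -0.0247], "twist": [0.004, 0.1, -0.0], "fingers": -1}
{"translation": [-0.0111, 0.0, -0.0384], "twist": [0.004, 0.158, 0.0], "fingers": -1}
{"translation": [-0.0172, 0.0001, -0.0516], "twist": [0.004, 0.216, 0.0], "fingers": -1}
{"translation": [-0.0243, 0.0001, -0.0643], "twist": [0.004, 0.273, 0.0], "fingers": -1}
```

arm_command --steps '[{"translation":[-0.0021,-0.0001,-0.0107],"twist":[0,0.042,0],"fingers":-1},{"translation":[-0.0061,0,-0.0247],"twist":[0,0.1,0],"fingers":-1},{"translation":[-0.0111,0,-0.0384],"twist":[0,0.158,0],"fingers":-1},{"translation":[-0.0172,0,-0.0516],"twist":[0,0.216,0],"fingers":-1},{"translation":[-0.0243,0,-0.0643],"twist":[0,0.273,0],"fingers":-1}]'

```text
time: 5.52
eef_pos: [0.6175, 0.0403, 0.2056]
tcp_rot: [0.71, 0.68, 0.132, -0.124]
contact_force: [1.1, -1.1, 1.1]
opening: 0.002
finger_force: 1.3
```

```bash
python3 fol.py .006 1.12 1.2 1.28 1.35 1.41
```

```text
tip in lid polar: r,ang over shut button 0.1363170812423514 1.0174158100330901 y -8.373314488717491e-05 F [ 1.05706005 -1.14227478  1.11042945] F.n [1.09539828 1.10556331 1.11042945] q [-0.24  0.19  1.77  0.37  1.27 -0.33]
{"translation": [-0.0028, 0.0001, -0.0104], "twist": [0.003, 0.044, 0.0], "fingers": -1}
{"translation": [-0.008, 0.0002, -0.024], "twist": [0.003, 0.102, 0.0], "fingers": -1}
{"translation": [-0.0143, 0.0002, -0.0371], "twist": [0.003, 0.16, 0.001], "fingers": -1}
{"translation": [-0.0207, 0.0003, -0.0482], "twist": [0.003, 0.21, 0.001], "fingers": -1}
{"translation": [-0.0267, 0.0003, -0.0573], "twist": [0.003, 0.254, 0.001], "fingers": -1}
```

arm_command --steps '[{"translation":[-0.0028,0,-0.0104],"twist":[0,0.044,0],"fingers":-1},{"translation":[-0.008,0,-0.024],"twist":[0,0.102,0],"fingers":-1},{"translation":[-0.0143,0,-0.0371],"twist":[0,0.16,0],"fingers":-1},{"translation":[-0.0207,0,-0.0482],"twist":[0,0.21,0],"fingers":-1},{"translation":[-0.0267,0,-0.0573],"twist":[0,0.254,0],"fingers":-1}]'

```text
time: 6.15
eef_pos: [0.6157, 0.0058, 0.238]
tcp_rot: [0.687, 0.657, 0.224, -0.213]
contact_force: [1.1, -1.9, 2.6]
opening: 0.001
finger_force: 1.3
```

```bash
python3 fol.py .006 1.45 1.5 1.55 1.6 1.65
```

```text
tip in lid polar: r,ang over shut button 0.13584873310752466 1.3672046191043496 y -0.00033984542242589507 F [ 1.12151143 -1.87449354  2.61923529] F.n [1.82413656 1.20168204 2.61923529] q [-0.39  0.21  1.74  0.59  1.45 -0.5 ]
{"translation": [-0.0016, 0.0005, -0.007], "twist": [0.003, 0.03, 0.0], "fingers": -1}
{"translation": [-0.0053, 0.0005, -0.0153], "twist": [0.003, 0.066, 0.0], "fingers": -1}
{"translation": [-0.0094, 0.0005, -0.0235], "twist": [0.003, 0.102, 0.0], "fingers": -1}
{"translation": [-0.0139, 0.0005, -0.0314], "twist": [0.003, 0.138, 0.0], "fingers": -1}
{"translation": [-0.0188, 0.0006, -0.0391], "twist": [0.003, 0.174, 0.0], "fingers": -1}
```

arm_command --steps '[{"translation":[-0.0016,0.0005,-0.007],"twist":[0,0.03,0],"fingers":-1},{"translation":[-0.0053,0.0005,-0.0153],"twist":[0,0.066,0],"fingers":-1},{"translation":[-0.0094,0.0005,-0.0235],"twist":[0,0.08,0],"fingers":-1},{"translation":[-0.0139,0.0005,-0.0314],"twist":[0,0.08,0],"fingers":-1},{"translation":[-0.0188,0.0006,-0.0391],"twist":[0,0.08,0],"fingers":-1}]'

```text
time: 6.78
eef_pos: [0.6137, -0.022, 0.2519]
tcp_rot: [0.677, 0.648, 0.251, -0.242]
contact_force: [-0.2, -0.1, 0.3]
opening: -0.001
finger_force: 0.0
```

Run:
```python
from h import *
s=get_state();print(s["eef_pos"],s["contact_force"])
C,t=caseT()
p=read_camera("scene");cv2.imwrite("pics/s2.png",p["pixels"][:,:,::-1])
for q in["stamp","lid_edge"]:print(q,recognise(p,q)[:2])
print("lid edge model",proj(p,C@lidpt(1.5,.174,.009)+t))
```

```text
[ 0.61370102 -0.02198278  0.2518711 ] [-0.24164438 -0.05349084  0.28094981]
stamp []
lid_edge [{'point': [203.7, 384.7], 'conf': 0.56}]
lid edge model [[383.35261131 143.15002668]]
```

View pics/s2.png

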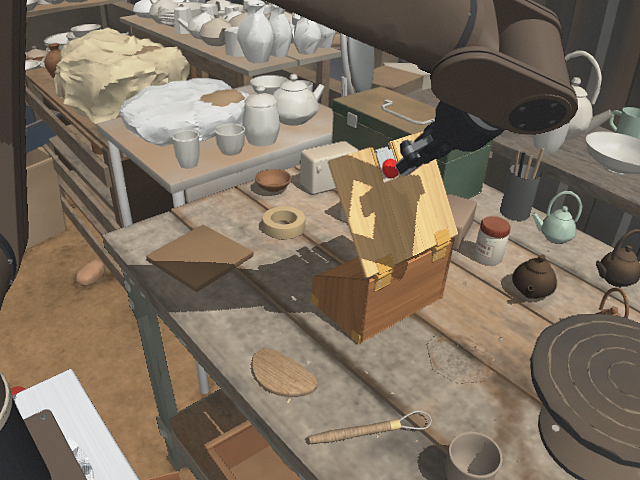

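The lid is at its stop and the fingertips are clear of it, with the button at (390,168). Now I'll go up and over the lid to the front.

```bash
cat >> h.py <<'E'
def go(L,fing):  # L: (case xyz, tilt deg)
    C,t=caseT();poses([(C@np.array(p)+t,toolR(np.radians(a),C)) for p,a in L],fing)
def here():
    C,t=caseT();s=get_state();R=C.T@Ro.from_quat(s["tcp_rot"]).as_matrix()
    print("case tcp",(C.T@(s["eef_pos"]-t)).round(4),"tilt",np.degrees(np.arctan2(R[0,2],-R[2,2])).round(1),"F",s["contact_force"].round(1),"q",s["qpos"].round(2),"t",s["time"])
E
python3 - <<'E'
from h import *
here();go([([.1,0,.36],-40),([.08,0,.40],-20),([-.1,0,.40],0)],-1)
E
```

```text
case tcp [ 0.0126 -0.0007  0.2523] tilt -40.8 F [ 0.3  0.3 -0.5] q [-0.46  0.23  1.72  0.64  1.53 -0.55] t 6.925
{"translation": [0.0054, 0.0009, -0.1849], "twist": [-0.0, -0.013, -0.0], "fingers": -1}
{"translation": [0.0605, 0.0009, -0.2078], "twist": [-0.0, -0.346, -0.0], "fingers": -1}
{"translation": [0.2422, 0.0009, -0.0511], "twist": [-0.0, -0.68, -0.0], "fingers": -1}
```

arm_command --steps '[{"translation":[0.005,0,-0.083],"twist":[0,0,0],"fingers":-1},{"translation":[0.02,0,-0.165],"twist":[0,-0.1,0],"fingers":-1},{"translation":[0.06,0,-0.208],"twist":[0,-0.28,0],"fingers":-1},{"translation":[0.12,0,-0.156],"twist":[0,-0.45,0],"fingers":-1},{"translation":[0.18,0,-0.104],"twist":[0,-0.62,0],"fingers":-1}]'

```text
time: 7.55
eef_pos: [0.6167, 0.0297, 0.4017]
tcp_rot: [0.723, 0.69, 0.022, -0.018]
contact_force: [0.4, 0.6, -0.7]
opening: -0.004
finger_force: 0.0
```

Run:
```python
from h import *
here();go([([-.1,0,.36],10),([-.14,0,.26],25),([-.13,0.04,.19],36)],1)
```

```text
case tcp [-3.930e-02 -4.000e-04  4.017e-01] tilt -3.3 F [ 0.4  0.6 -0.7] q [-0.14  0.08  1.51  0.06  1.55 -0.09] t 7.55
{"translation": [0.0776, 0.0001, 0.0601], "twist": [0.004, -0.221, -0.003], "fingers": 1}
{"translation": [0.1233, -0.0007, 0.1962], "twist": [0.004, -0.471, -0.003], "fingers": 1}
{"translation": [0.1048, 0.0523, 0.2889], "twist": [0.004, -0.654, -0.004], "fingers": 1}
```

arm_command --steps '[{"translation":[0.08,0,0.03],"twist":[0,-0.18,0],"fingers":1},{"translation":[0.12,0,0.1],"twist":[0,-0.35,0],"fingers":1},{"translation":[0.1233,0,0.18],"twist":[0,-0.5,0],"fingers":1},{"translation":[0.115,0.03,0.24],"twist":[0,-0.654,0],"fingers":1},{"translation":[0.1048,0.0523,0.2889],"twist":[0,-0.654,0],"fingers":1}]'

```text
time: 8.18
eef_pos: [0.6579, 0.122, 0.1829]
tcp_rot: [0.685, 0.66, -0.224, 0.211]
contact_force: [0.2, 0.4, 0.4]
opening: 1.001
finger_force: 0.0
```

arm_command --steps '[{"translation":[0.0,0,0.0],"twist":[0,0,0],"fingers":1},{"translation":[0.0,0,0.0],"twist":[0,0,0],"fingers":1}]'

```text
time: 8.43
eef_pos: [0.66, 0.1195, 0.1901]
tcp_rot: [0.688, 0.658, -0.221, 0.212]
contact_force: [-0.1, -0.2, 0.7]
opening: 0.999
finger_force: 0.0
```

```bash
cat >> h.py <<'E'
def wrist(name=None):
    s=get_state();p=read_camera("wrist");T=np.array(p["T_tool_cam"]);Rw=Ro.from_quat(s["tcp_rot"]).as_matrix()
    Rc=Rw@T[:3,:3];o=s["eef_pos"]+Rw@T[:3,3];c=dict(K=p["K"],k1=p["k1"],R=Rc.T,t=-Rc.T@o,p=p)
    if name: cv2.imwrite(f"pics/{name}.png",p["pixels"][:,:,::-1])
    return c
E
python3 - <<'E'
from h import *
here();c=wrist("w3");C,t=caseT()
for q in["stamp","case","lid_edge"]:print(q,recognise(c["p"],q)[:2])
for X in([-.06,-.095,.055],[-.06,.095,.055],[0,0,.008],[0,0,.069]):print(X,proj(c,C@np.array(X)+t).round(0))
go([([-.15,-0.03,.15],36)],1)
E
```

```text
case tcp [-0.1309  0.039   0.1901] tilt 35.6 F [-0.1 -0.2  0.7] q [ 0.24  0.45  1.53 -0.61  1.39  0.46] t 8.425
stamp []
case [{'point': [286.6, 280.1], 'conf': 0.8}, {'point': [397.7, 297.4], 'conf': 0.4}]
lid_edge [{'point': [400.1, 294.7], 'conf': 0.57}]
[-0.06, -0.095, 0.055] [[140. 194.]]
[-0.06, 0.095, 0.055] [[393. 193.]]
[0, 0, 0.008] [[277. 200.]]
[0, 0, 0.069] [[273. 254.]]
{"translation": [0.0524, -0.0926, 0.0297], "twist": [0.003, -0.007, -0.003], "fingers": 1}
```

View pics/w3.png

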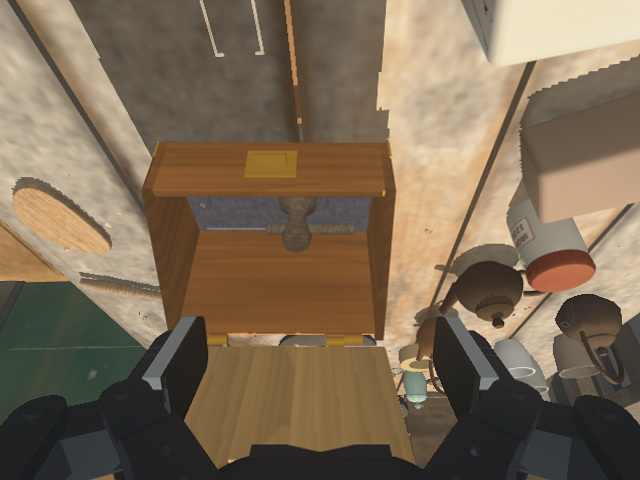

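The view under the open lid shows the stamp's head at about (296,238), with its foot partly hidden by the front wall. I'll take a second view to triangulate.

arm_command --steps '[{"translation":[0.03,-0.05,-0.03],"twist":[0,0.05,0],"fingers":1},{"translation":[0.03,-0.09,-0.06],"twist":[0,0.05,0],"fingers":1},{"translation":[0.03,-0.09,-0.06],"twist":[0,0.05,0],"fingers":1},{"translation":[0.03,-0.09,-0.06],"twist":[0,0.05,0],"fingers":1}]'

```text
time: 9.12
eef_pos: [0.5945, 0.1666, 0.2126]
tcp_rot: [0.693, 0.664, -0.202, 0.195]
contact_force: [0.6, 0.4, -0.8]
opening: 0.998
finger_force: 0.0
```

Run:
```python
from h import *
import pickle
here();c=wrist("w4")
pickle.dump({k:c[k] for k in("K","k1","R","t")},open("w4.pkl","wb"))
a=cv2.imread("pics/w3.png")[170:290,230:360];b=cv2.imread("pics/w4.png")
C,t=caseT();u=proj(c,C@np.array([-.01,.017,.06])+t)[0].astype(int);print(u)
x0,y0=u[0]-65,u[1]-60;print("origin",x0,y0);b=b[y0:y0+120,x0:x0+130]
cv2.imwrite("pics/cr4.png",cv2.convertScaleAbs(cv2.resize(np.hstack([a,b]),None,fx=3,fy=3,interpolation=cv2.INTER_CUBIC),alpha=1.5))
```

```text
case tcp [-0.1752 -0.0285  0.2126] tilt 32.6 F [ 0.6  0.4 -0.8] q [ 0.31  0.33  1.64 -0.54  1.42  0.51] t 9.125
[365 258]
origin 300 198
```

View pics/cr4.png

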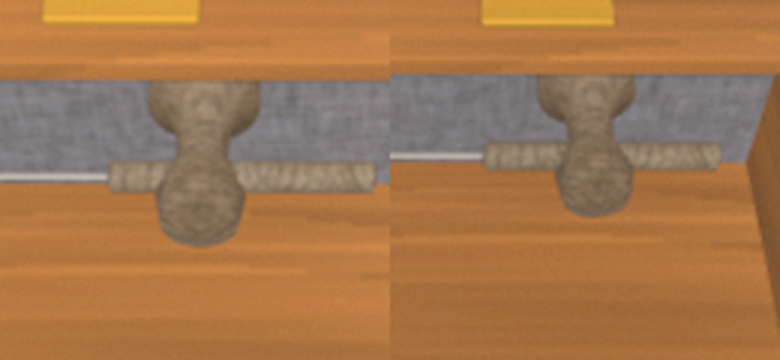

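The head shows at about cols 156–245 and rows 165–247 in the left crop, and cols 166–242 and rows 147–217 in the right. I'll triangulate from those.

Run:
```python
from h import *
import pickle
c4=pickle.load(open("w4.pkl","rb"));C,t=caseT()
p=read_camera("wrist");T=np.array(p["T_tool_cam"]);Rw=Ro.from_quat([.688,.658,-.221,.212]).as_matrix()
Rc=Rw@T[:3,:3];o=np.array([.66,.1195,.1901])+Rw@T[:3,3];c3=dict(K=p["K"],k1=p["k1"],R=Rc.T,t=-Rc.T@o)
def tri(a,b):
    o1,d1=ray(c3,a);o2,d2=ray(c4,b);s=np.linalg.lstsq(np.stack([d1,-d2],1),o2-o1,rcond=None)[0]
    q1,q2=o1+s[0]*d1,o2+s[1]*d2;return C.T@((q1+q2)/2-t),np.linalg.norm(q1-q2)
L=lambda x,y:(230+x/3,170+y/3)
Rr=lambda x,y:(300+(x-390)/3,198+y/3)
print("far rim",tri(L(200,246),Rr(594,216)));print("left",tri(L(156,205),Rr(556,180)));print("right",tri(L(245,205),Rr(632,180)))
print("front wall inner edge", tri(L(200,81),Rr(594,74)))
for c,u in((c3,L(200,246)),(c4,Rr(594,216))):
  for z in (.060,.065,.069):print(z,(C.T@(onz(c,u,z)-t)).round(4))
for c,u in((c3,L(200,81)),(c4,Rr(594,74))):print("wall z.055",(C.T@(onz(c,u,.055)-t)).round(4))
# projected front wall rim & outlines
for X in([-.052,0,.055],[-.052,0.0145,.055]):print(proj(c3,C@np.array(X)+t),proj(c4,C@np.array(X)+t))
```

```text
far rim (array([0.00056323, 0.02002823, 0.06666677]), np.float64(0.00038194109892219537))
left (array([-0.00714183,  0.00755739,  0.05769522]), np.float64(0.00043337069832428754))
right (array([-0.00476025,  0.0328955 ,  0.05601543]), np.float64(0.0004459108608059536))
front wall inner edge (array([-0.02814007,  0.02022818,  0.02963958]), np.float64(8.632508968846942e-05))
0.06 [0.0107 0.0193 0.06  ]
0.065 [0.0034 0.0198 0.065 ]
0.069 [-0.0025  0.0203  0.069 ]
0.06 [0.0099 0.0214 0.06  ]
0.065 [0.0026 0.0203 0.065 ]
0.069 [-0.0032  0.0195  0.069 ]
wall z.055 [-0.0563  0.0225  0.055 ]
wall z.055 [-0.0569  0.0156  0.055 ]
[[267.66502425 200.83295249]] [[350.16390205 226.28334351]]
[[286.54378126 200.79742414]] [[366.29747959 226.24871087]]
```

The stamp's head is at case (-0.0075, 0.020, ~0.057), 25 mm wide. This fits the given sizes: the top at 0.067–0.069 against 0.069 expected. Next is the pregrasp.

Run:
```python
from h import *
here();z=np.array([np.sin(np.radians(37)),0,-np.cos(np.radians(37))]);g=np.array([.005,.0202,.04])
go([(g-z*.11,37),(g-z*.06,37),(g,37)],.3)
```

```text
case tcp [-0.1747 -0.0285  0.2114] tilt 32.7 F [-0.   0.  -0.3] q [ 0.31  0.33  1.64 -0.54  1.42  0.51] t 9.225
{"translation": [-0.0672, 0.0651, 0.1754], "twist": [-0.001, -0.072, -0.001], "fingers": 0.3}
{"translation": [-0.0722, 0.0652, 0.2419], "twist": [-0.001, -0.072, -0.001], "fingers": 0.3}
{"translation": [-0.0783, 0.0653, 0.3216], "twist": [-0.001, -0.072, -0.001], "fingers": 0.3}
```

arm_command --steps '[{"translation":[-0.03,0.03,0.07],"twist":[0,-0.072,0],"fingers":0.3},{"translation":[-0.06,0.06,0.13],"twist":[0,-0.072,0],"fingers":0.3},{"translation":[-0.0672,0.0651,0.1754],"twist":[0,-0.072,0],"fingers":0.3},{"translation":[-0.0672,0.0651,0.1754],"twist":[0,-0.072,0],"fingers":0.3},{"translation":[-0.0672,0.0651,0.1754],"twist":[0,-0.072,0],"fingers":0.3}]'

```text
time: 9.85
eef_pos: [0.6384, 0.0514, 0.1285]
tcp_rot: [0.685, 0.656, -0.229, 0.219]
contact_force: [0.8, 0.9, -0.7]
opening: 0.647
finger_force: 0.0
```

Run:
```python
from h import *
here();z=np.array([np.sin(np.radians(37)),0,-np.cos(np.radians(37))]);g=np.array([.005,.0202,.04])
C,t=caseT();c=wrist("w5");print(proj(c,C@np.array([-.0075,.0202,.069])+t),proj(c,C@np.array([-.0075,.0202,.057])+t))
go([(g-z*.05,37),(g,37)],.3)
```

```text
case tcp [-0.062   0.0203  0.1285] tilt 37.0 F [ 0.8  0.9 -0.7] q [ 0.15  0.44  1.67 -0.67  1.25  0.49] t 9.85
[[317.87795489 264.77841696]] [[317.93315518 248.2171889 ]]
{"translation": [-0.0004, -0.0006, 0.0826], "twist": [0.001, -0.001, -0.001], "fingers": 0.3}
{"translation": [-0.0005, -0.0007, 0.1492], "twist": [0.001, -0.001, -0.001], "fingers": 0.3}
```

View pics/w5.png

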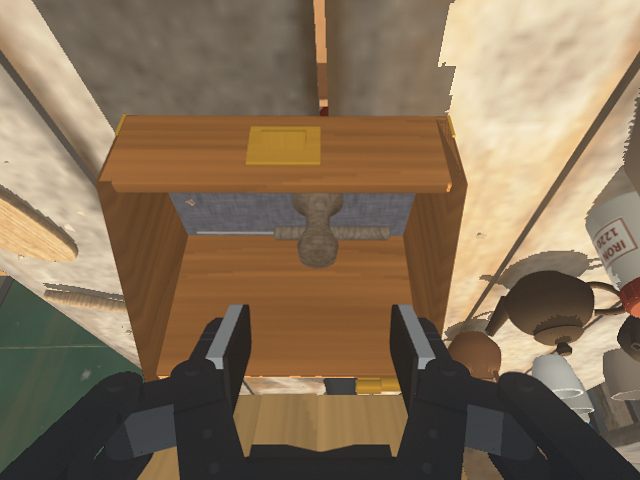

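The head is at (318,247), exactly where predicted, and centred between the open fingers. I'll descend along the tool axis and grip.

arm_command --steps '[{"translation":[0,-0.0006,0.05],"twist":[0,0,0],"fingers":0.3},{"translation":[-0.0004,-0.0006,0.0826],"twist":[0,0,0],"fingers":0.3},{"translation":[-0.0005,-0.0007,0.12],"twist":[0,0,0],"fingers":0.3},{"translation":[-0.0005,-0.0007,0.1492],"twist":[0,0,0],"fingers":0.3},{"translation":[-0.0005,-0.0007,0.1492],"twist":[0,0,0],"fingers":0.3}]'

```text
time: 10.52
eef_pos: [0.6337, -0.0164, 0.038]
tcp_rot: [0.685, 0.656, -0.23, 0.219]
contact_force: [-0.3, -0.6, 0.5]
opening: 0.65
finger_force: 0.0
```

arm_command --steps '[{"translation":[0,0,0],"twist":[0,0,0],"fingers":-1},{"translation":[0,0,0],"twist":[0,0,0],"fingers":-1},{"translation":[0,0,0],"twist":[0,0,0],"fingers":-1},{"translation":[0,0,0],"twist":[0,0,0],"fingers":-1},{"translation":[0,0,0],"twist":[0,0,0],"fingers":-1}]' --grip_force 25

```text
time: 11.15
eef_pos: [0.6354, -0.0159, 0.0406]
tcp_rot: [0.685, 0.656, -0.229, 0.22]
contact_force: [0.1, 1.9, 5.3]
opening: 0.315
finger_force: 24.3
```

Run:
```python
from h import *
here();C,t=caseT();s=get_state();print(s["opening"]*85,s["finger_force"]);p=C.T@(s["eef_pos"]-t)
go([(p+[-.002,0,.012],37),(p+[-.03,0,.05],37),(p+[-.07,0,.10],37),(p+[-.12,0,.14],37)],-1)
```

```text
case tcp [0.0054 0.0203 0.0406] tilt 37.0 F [0.1 1.9 5.3] q [ 0.05  0.53  1.74 -0.75  1.08  0.53] t 11.15
26.817388378334083 24.307251348509453
{"translation": [-0.0075, 0.0, -0.0144], "twist": [0.002, 0.0, -0.001], "fingers": -1}
{"translation": [-0.0082, 0.0001, -0.0773], "twist": [0.002, 0.0, -0.001], "fingers": -1}
{"translation": [-0.0058, 0.0003, -0.1627], "twist": [0.002, 0.0, -0.001], "fingers": -1}
{"translation": [0.0154, 0.0004, -0.2454], "twist": [0.002, 0.0, -0.001], "fingers": -1}
```

Run:
```python
from h import *
C,t=caseT();s=get_state();p=C.T@(s["eef_pos"]-t)
go([(p+[-.002,0,.025],37),(p+[-.012,0,.055],37),(p+[-.04,0,.085],37),(p+[-.08,0,.12],37)],-1)
```

```text
{"translation": [-0.0179, 0.0001, -0.0282], "twist": [0.002, 0.0, -0.001], "fingers": -1}
{"translation": [-0.0314, 0.0001, -0.0682], "twist": [0.002, 0.0, -0.001], "fingers": -1}
{"translation": [-0.0256, 0.0002, -0.1226], "twist": [0.002, 0.0, -0.001], "fingers": -1}
{"translation": [-0.0112, 0.0004, -0.192], "twist": [0.002, 0.0, -0.001], "fingers": -1}
```

arm_command --steps '[{"translation":[-0.009,0,-0.0141],"twist":[0,0,0],"fingers":-1},{"translation":[-0.0179,0,-0.0282],"twist":[0,0,0],"fingers":-1},{"translation":[-0.0314,0,-0.0682],"twist":[0,0,0],"fingers":-1},{"translation":[-0.0256,0,-0.1226],"twist":[0,0,0],"fingers":-1},{"translation":[-0.0112,0,-0.192],"twist":[0,0,0],"fingers":-1}]'

```text
time: 11.78
eef_pos: [0.6374, 0.0635, 0.1599]
tcp_rot: [0.686, 0.655, -0.23, 0.219]
contact_force: [1.1, 0.4, -0.9]
opening: 0.313
finger_force: 24.2
```

arm_command --steps '[{"translation":[0,0,0],"twist":[0,0,0],"fingers":-1},{"translation":[0,0,0],"twist":[0,0,0],"fingers":-1}]'

```text
time: 12.02
eef_pos: [0.6373, 0.0633, 0.1584]
tcp_rot: [0.685, 0.656, -0.23, 0.219]
contact_force: [-0.7, -0.1, -0.9]
opening: 0.311
finger_force: 24.2
```

Run:
```python
from h import *
here();s=get_state();print(s["opening"],s["finger_force"],s["eef_pos"])
C,t=caseT();a=wrist("w6");b=read_camera("scene")
# expected stamp foot/top from rigid grasp
T0=np.array([.0054,.0203,.0406]);cur=C.T@(s["eef_pos"]-t)
for z in(.008,.069):
    X=C@(np.array([-.0075,.0202,z])+cur-T0)+t;print(z,X,proj(b,X),proj(a,X))
im=b["pixels"][:,:,::-1];u=proj(b,X)[0].astype(int);im=im[u[1]-60:u[1]+110,u[0]-110:u[0]+110]
w=cv2.imread("pics/w6.png")[200:440,200:440]
o=np.zeros((600,800,3),np.uint8);I=cv2.resize(im,None,fx=2,fy=2,interpolation=cv2.INTER_CUBIC);o[:I.shape[0],:I.shape[1]]=I
J=cv2.resize(w,(350,350));o[:350,445:795]=J;cv2.imwrite("pics/c6.png",o);print(u)
```

```text
case tcp [-0.0739  0.0188  0.1584] tilt 37.0 F [-0.7 -0.1 -0.9] q [ 0.17  0.41  1.65 -0.66  1.3   0.47] t 12.025
0.31098536271400906 24.18810787552502 [0.63734452 0.06333996 0.15844363]
0.008 [0.63780358 0.07623218 0.12584363] [[359.37973547 210.34600461]] [[316.84104708 237.54847459]]
0.069 [0.63780358 0.07623218 0.18684363] [[362.23363863 177.92097584]] [[315.77559185 385.41169216]]
[362 177]
```

View pics/c6.png

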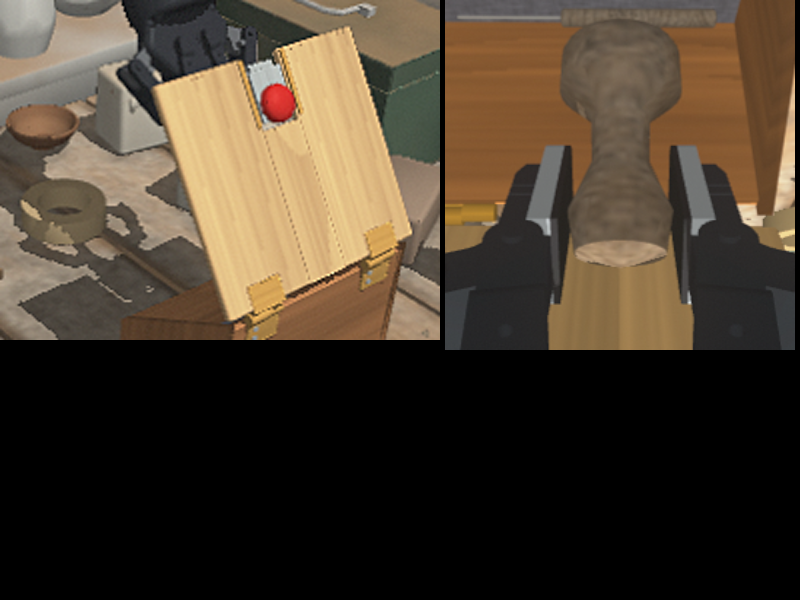

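The stamp is gripped firmly by its upper half and looks upright. I'll check its tilt numerically and plan the carry.

Run:
```python
from h import *
C,t=caseT();s=get_state();a=wrist();T0=np.array([.0054,.0203,.0406]);cur=C.T@(s["eef_pos"]-t);d=cur-T0
for tl in(-6,-3,0,3,6):
    Rt=Ro.from_euler("y",tl,degrees=True).as_matrix();piv=np.array([-.0075,.0202,.055])
    P=np.array([[-.0245,.0202,.008],[-.0075+.009,.0202,.069],[-.0075-.009,.0202,.069]])
    print(tl,proj(a,(((P-piv)@Rt.T+piv+d)@C.T)+t)[:,1].round(0),"obs foot-front 213, disc 381, 365")
R=toolR(np.radians(37),C);B=np.array([.4377,.2775,.012]);off=np.array([-.0005,-.0129,.0326])
poses([(B+off+[0,0,.12],R),(B+off+[0,0,.06],R)],-1)
```

```text
-6 [217. 394. 373.] obs foot-front 213, disc 381, 365
-3 [215. 393. 376.] obs foot-front 213, disc 381, 365
0 [213. 392. 378.] obs foot-front 213, disc 381, 365
3 [211. 391. 380.] obs foot-front 213, disc 381, 365
6 [209. 390. 382.] obs foot-front 213, disc 381, 365
{"translation": [0.2001, -0.2779, -0.1621], "twist": [-0.004, 0.0, 0.001], "fingers": -1}
{"translation": [0.2482, -0.2776, -0.0983], "twist": [-0.004, 0.0, 0.001], "fingers": -1}
```

arm_command --steps '[{"translation":[0.04,-0.056,-0.033],"twist":[0,0,0],"fingers":-1},{"translation":[0.08,-0.111,-0.065],"twist":[0,0,0],"fingers":-1},{"translation":[0.12,-0.167,-0.097],"twist":[0,0,0],"fingers":-1},{"translation":[0.16,-0.222,-0.13],"twist":[0,0,0],"fingers":-1},{"translation":[0.2,-0.278,-0.162],"twist":[0,0,0],"fingers":-1}]'

```text
time: 12.8
eef_pos: [0.4365, 0.2654, 0.1649]
tcp_rot: [0.685, 0.655, -0.23, 0.219]
contact_force: [0.3, 0.4, -0.1]
opening: 0.312
finger_force: 24.2
```

arm_command --steps '[{"translation":[0,0,0],"twist":[0,0,0],"fingers":-1},{"translation":[0,0,0],"twist":[0,0,0],"fingers":-1},{"translation":[0,0,0],"twist":[0,0,0],"fingers":-1}]'

```text
time: 13.18
eef_pos: [0.4387, 0.2642, 0.1655]
tcp_rot: [0.686, 0.655, -0.23, 0.219]
contact_force: [0.4, 0.5, -0.0]
opening: 0.317
finger_force: 24.2
```

Run:
```python
from h import *
C,t=caseT();s=get_state();here();print(s["eef_pos"])
R=toolR(np.radians(37),C);B=np.array([.4377,.2775,.012]);off=np.array([-.0005,-.0129,.0326])
b=read_camera("scene");T=read_camera("top")
F=s["eef_pos"]-off
for X in(F,F+[0,0,.061]):print(X,proj(b,X),proj(T,X))
u=proj(b,F+[0,0,.03])[0].astype(int);im=cv2.resize(b["pixels"][max(0,u[1]-75):u[1]+75,u[0]-100:u[0]+100,::-1],None,fx=4,fy=4,interpolation=cv2.INTER_CUBIC)
cv2.imwrite("pics/c7.png",im);print("crop origin",u-[100,75])
poses([(B+off+[0,0,.06],R),(B+off+[0,0,.02],R),(B+off+[0,0,.006],R)],-1)
```

```text
case tcp [-0.2659 -0.1883  0.1655] tilt 37.0 F [ 0.4  0.5 -0. ] q [ 0.58  0.26  1.83 -0.51  1.48  0.79] t 13.175
[0.43874201 0.26417642 0.16548844]
[0.43924201 0.27707642 0.13288844] [[193.55533706 194.50402191]] [[212.87308144 288.31731294]]
[0.43924201 0.27707642 0.19388844] [[190.2172379  162.31960629]] [[206.10866104 283.24839581]]
crop origin [ 91 103]
{"translation": [0.0492, -0.002, 0.0648], "twist": [-0.002, 0.0, -0.001], "fingers": -1}
{"translation": [0.0813, -0.002, 0.1074], "twist": [-0.002, 0.0, -0.001], "fingers": -1}
{"translation": [0.0925, -0.002, 0.1223], "twist": [-0.002, 0.0, -0.001], "fingers": -1}
```

View pics/c7.png

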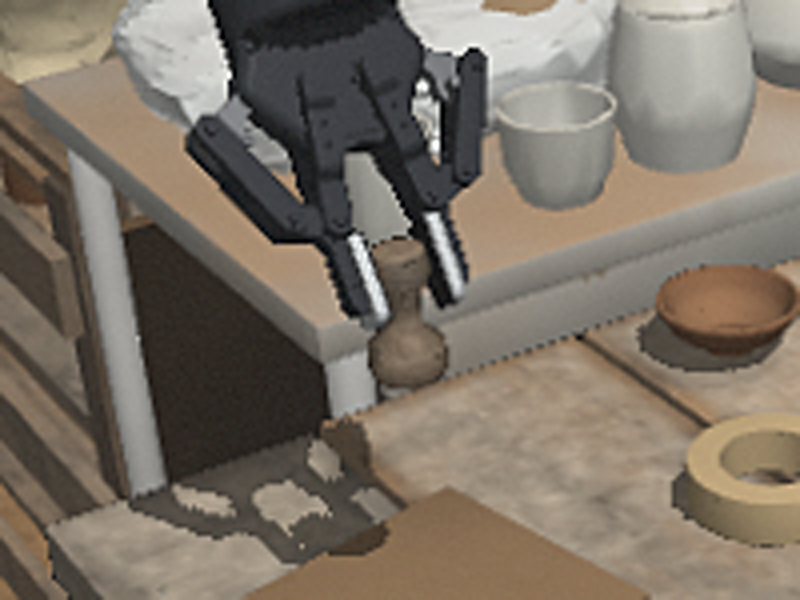

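The stamp hangs upright in the grip (top at about (191,165), foot at (193,196)), within a pixel or three of the prediction. I'll lower it.

arm_command --steps '[{"translation":[0.025,-0.001,0.0324],"twist":[0,0,0],"fingers":-1},{"translation":[0.0492,-0.002,0.0648],"twist":[0,0,0],"fingers":-1},{"translation":[0.0813,-0.002,0.1074],"twist":[0,0,0],"fingers":-1},{"translation":[0.09,-0.002,0.119],"twist":[0,0,0],"fingers":-1},{"translation":[0.0925,-0.002,0.1223],"twist":[0,0,0],"fingers":-1}]'

```text
time: 13.9
eef_pos: [0.4368, 0.2653, 0.0508]
tcp_rot: [0.685, 0.656, -0.23, 0.219]
contact_force: [-0.4, -0.4, -0.7]
opening: 0.313
finger_force: 24.2
```

arm_command --steps '[{"translation":[0,0,0],"twist":[0,0,0],"fingers":-1},{"translation":[0,0,0],"twist":[0,0,0],"fingers":-1}]'

```text
time: 14.15
eef_pos: [0.4374, 0.2663, 0.0523]
tcp_rot: [0.685, 0.656, -0.228, 0.22]
contact_force: [0.3, -1.1, -0.5]
opening: 0.315
finger_force: 24.2
```

Run:
```python
from h import *
C,t=caseT();s=get_state();here();print(s["eef_pos"])
R=toolR(np.radians(37),C);p=s["eef_pos"]
poses([(p-[0,0,d],R) for d in(.002,.004,.006)],-1)
```

```text
case tcp [-0.2679 -0.1898  0.0523] tilt 36.9 F [ 0.3 -1.1 -0.5] q [ 0.59  0.42  1.87 -0.53  1.31  0.89] t 14.15
[0.43737751 0.26627506 0.05230392]
{"translation": [0.0016, -0.0, 0.0021], "twist": [0.001, -0.002, -0.001], "fingers": -1}
{"translation": [0.0032, -0.0, 0.0043], "twist": [0.001, -0.002, -0.001], "fingers": -1}
{"translation": [0.0048, -0.0, 0.0064], "twist": [0.001, -0.002, -0.001], "fingers": -1}
```

arm_command --steps '[{"translation":[0.0016,0,0.0021],"twist":[0,0,0],"fingers":-1},{"translation":[0.0032,0,0.0043],"twist":[0,0,0],"fingers":-1},{"translation":[0.004,0,0.0053],"twist":[0,0,0],"fingers":-1},{"translation":[0.004,0,0.0053],"twist":[0,0,0],"fingers":-1}]'

```text
time: 14.65
eef_pos: [0.4363, 0.2656, 0.0457]
tcp_rot: [0.685, 0.656, -0.229, 0.219]
contact_force: [0.3, 0.6, -0.1]
opening: 0.312
finger_force: 24.2
```

arm_command --steps '[{"translation":[0.0008,0,0.0011],"twist":[0,0,0],"fingers":-1},{"translation":[0.0016,0,0.0021],"twist":[0,0,0],"fingers":-1},{"translation":[0.0016,0,0.0021],"twist":[0,0,0],"fingers":-1}]'

```text
time: 15.02
eef_pos: [0.4366, 0.2659, 0.0445]
tcp_rot: [0.685, 0.656, -0.229, 0.219]
contact_force: [-2.5, 0.7, 3.9]
opening: 0.316
finger_force: 24.7
```

Contact at 4 N. I'll release.

arm_command --steps '[{"translation":[0,0,0],"twist":[0,0,0],"fingers":-0.25},{"translation":[0,0,0],"twist":[0,0,0],"fingers":-0.1},{"translation":[0,0,0],"twist":[0,0,0],"fingers":0.2},{"translation":[0,0,0],"twist":[0,0,0],"fingers":0.4},{"translation":[0,0,0],"twist":[0,0,0],"fingers":0.4}]'

```text
time: 15.65
eef_pos: [0.4364, 0.2657, 0.0438]
tcp_rot: [0.685, 0.656, -0.229, 0.219]
contact_force: [-0.7, 0.5, 0.0]
opening: 0.695
finger_force: 0.0
```

arm_command --steps '[{"translation":[0,0,-0.03],"twist":[0,0,0],"fingers":0.4},{"translation":[0,0,-0.08],"twist":[0,0,0],"fingers":0.4},{"translation":[0,0,-0.14],"twist":[0,0,0],"fingers":0.4},{"translation":[0,0,-0.2],"twist":[0,0,0],"fingers":0.4},{"translation":[0,0,-0.2],"twist":[0,0,0],"fingers":0.4}]'

```text
time: 16.27
eef_pos: [0.4421, 0.3586, 0.1675]
tcp_rot: [0.686, 0.656, -0.225, 0.22]
contact_force: [0.7, -0.7, 0.7]
opening: 0.702
finger_force: 0.0
```

Run:
```python
from h import *
s=get_state();here()
b=read_camera("scene");cv2.imwrite("pics/s8.png",b["pixels"][:,:,::-1])
B=np.array([.4377,.2775,.012]);print(proj(b,B),proj(b,B+[0,0,.061]))
```

```text
case tcp [-0.3604 -0.1891  0.1675] tilt 36.7 F [ 0.7 -0.7  0.7] q [ 0.7   0.39  1.66 -0.46  1.56  0.86] t 16.275
[[198.95191574 252.16536348]] [[195.83171286 224.16309698]]
```

View pics/s8.png

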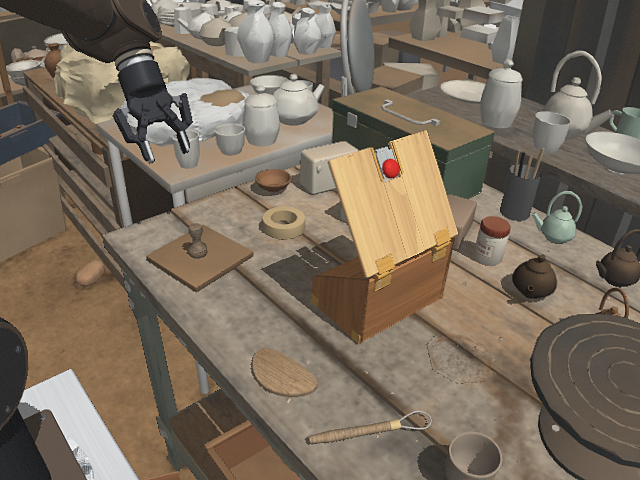

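The stamp stands upright on the bat, with its foot at (198,253) near the centre. The lid is open and the gripper is clear, so I'll hand the job in.

```bash
python3 -c "
from plant import *
print(sign_off())"
```

```text
the job is handed in; nothing more can be done
None
```

The lid is fully open and was steadied all the way up, the stamp stands upright near the middle of the bat, and the arm is clear. I handed the job in at about 16 s; no verdict came back.

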